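# Set the drying timer's thumbwheel to 5 and start it

## Task

Set the drying timer: roll its numbered thumbwheel on until the 5 stands squarely at the top between the red pointers, and take the finger off it. Only then press the green start button fully down and let it go, leaving the wheel at 5 and the glassware beside the timer undisturbed.

Things in the scene. Friction and masses are not known exactly. Their poses are not given: they have to be found in the camera images.
- timer: Grey bench timer: a flat case 140 (x) x 200 (y) x 62 mm high, fixed to the worktop; place and yaw differ each time. Origin: centre of its underside; x points away from the robot, y left, z up. In its left half (y = +38 mm) a numbered wheel stands out of a black bezel; in its right half (x = -5, y = -58 mm) is the green start button, an amber lamp behind it.
- wheel_top (a point): Highest point of the unpressed thumbwheel, 86 mm above the worktop, 24 mm above the case (fixed on the case; axes as the timer's). The wheel is a smooth drum, radius 36, width 36 mm, axle along the timer's y: black rims, white band with black numerals. Black cheeks, 5 mm thick and 8 mm lower than the wheel, stand 2 mm beside its faces and carry the red pointers.
- wheel (a joint): Angle of the thumbwheel in rad: 0 with the 0 on top, 0.785 (45 degrees) more for each next number up to 7; 3.927 with the 5 on top. It grows as the wheel's top is rolled away from the robot (timer's +x). Numerals read upright from the robot's side. No clicks; light friction (0.03 N m) holds it where it is left. Stops at -0.1 and 5.6. It starts between 0 and 2.4.
- start_top (a point): Centre of the top of the green round start button (28 mm across), on a black housing on the case; it is pressed straight down.
- start (a joint): Travel of the start button in m: 0 up, 0.006 fully down; a spring of about 5 N pushes it back up.
- flask: Clear squat flask, 98 mm across and 110 high, loose on the worktop to the right of the timer; a bystander. Origin: centre of its underside.
- beaker_0: Clear beaker, 59 mm across and 80 high, loose on the worktop to the right of the timer, nearer the robot; a bystander. Origin: centre of its underside.
- wheel_mount (a joint): How far the wheel is pressed down, in m: 0 free, 0.006 at its stop. The mount is sprung: it starts to sink at about 4 N and reaches the stop at about 10 N. The wheel has no teeth: a fingertip that presses it 2 to 4 mm down and sweeps along the timer's x rolls it by friction (sweep = 36 mm x angle in rad).

How it is judged (in metres and radians):
On the way, in this order (a step that is already met when the one before it is completed fails the run):
1. the wheel is rolled to 5 (within 0.22 rad, about 13 degrees) and the fingers are off it (value of joint wheel between 3.707 and 4.147 rad and contact force between the fingers and timer below 0.1 N), for 0.2 s.
2. the start button is pressed down by at least 4.5 of its 6 mm while the wheel stands at 5 (value of joint start above 0.0045 m and value of joint wheel between 3.707 and 4.147 rad), for 0.05 s.
At the end, for the whole second after the job is handed in: The wheel stands at 5 (3.927 rad, within 0.22), the start button has been pressed and is up again (travel below 1.5 mm) (value of joint wheel between 3.707 and 4.147 rad and value of joint start below 0.0015 m); the robot touches nothing.
It fails at once if the start button is pressed (over 3.5 mm) while the wheel does not stand at 5 (value of joint start above 0.0035 m and (value of joint wheel below 3.707 rad or value of joint wheel above 4.147 rad)).
It fails at once if the flask or the beaker is shifted by more than 30 mm or tipped by more than 0.35 rad (distance of any of flask, beaker_0 from where it was at the start of the episode above 0.03 m or angle between any of flask, beaker_0's own z axis and vertical above 0.35 rad).
It also fails if it takes over 48 s, if anything falls off the work surface, if the arm or the gripper's body presses on something with over 40 N, if the wrist force passes 120 N, or if a joint passes its speed limit or range.

## Robot

A 6-joint arm with a two-finger parallel gripper is mounted at the origin on a cart in front of the work surface, level with it; the furniture and walls round the work are solid. World frame = base frame: x ahead of the robot, y to its left, z up, the work surface at z = 0. Lengths are in mm, angles in rad, forces in N, time in s.
With the tool pointing down it reaches from about 275 to 825 mm from the base axis. Payload 5.2 kg.
Tool frame: the origin (TCP) lies midway between the tips of the shut fingers; the grasp point (between the pads) lies 19 mm behind it (bot.tcp_to_grasp is the distance from the TCP to the grasp point, in mm); z points along the fingers, y is the line along which they close (so a half turn about z gives the same grasp; the last joint's range is limited). The gripper opens to 93 mm and grips with 3 to 60 N. Pads are 15 mm wide; open, the fingers measure 128 mm over their backs; the gripper's body (75 mm by 188 mm) begins 65 mm behind the grasp point.
Start: joints at [-1.388, 0.259, 1.535, -0, 1.348, -0.203], TCP at [206.986, -509.57, 218.653] pointing down, gripper open.
Joint ranges: [-3.14, 3.14], [-0.91, 2.08], [0.19, 2.58], [-1.22, 4.36], [0.22, 2.71], [-3.12, 3.12]. Speed limits (rad/s): [2.57, 2.57, 3.14, 3.14, 3.14, 3.14].

## Interface

Orientations are given as a unit quaternion [w, x, y, z].
In Python, from station import bot, eyes, boxes_of gives the robot as it stands. The module is installed in compiled form; this text tells all that it offers.
- The arm moves only by the shell command python3 -m handwheel 'ROWS' [FORCE]. ROWS is a JSON object whose key "rows" holds a list of rows, 1 to 12 of them, each of 5 numbers: dx, dy, dz in mm, then a turn about the tool's z in rad, then the opening from 0.0 (shut) to 1.0 (fully open); each row shifts and turns the commanded pose from where the row before left it, along the tool's axes as they then stand; what a row does not reach is not made up. A row lasts 1/10 s, in which the tool goes at most 50 mm and 0.15 rad, less where a joint would pass 70% of its speed; a pose out of reach is approached as far as the arm can. The fingers move at their own pace and stop on an object; FORCE is the grip in N (left out, the last holds). Time passes only in rows, so rows that do not move let the fingers close. It prints the time, the measured TCP pose, the force, the opening and the grip force at its end. Input that does not fit is refused with a message, and nothing moves.
- bot.sense(): the state, without advancing time (a new reading comes with each control period).
- eyes.snapshot(name): name is "scene" or "top"; returns a dict with "img" (384x512x3 uint8, blue, green, red), "fx", "fy", "cx", "cy" (pixels), "pose" (4x4, takes a point from camera to world coordinates). Camera axes: x right, y down, z forward; pixel columns grow to the right and rows downward; lengths in mm; the calibration is good to about 2 mm. A picture is of the moment at which its call begins. There is no depth.
- bot.sign_off(): hands the job in; it is judged then, once.
Trained networks look in the newest picture that a camera, given by its name, has taken for a name from the list of things; names that differ only in an ending like _2 or _b are one class to them, and where a whole thing is asked for, a point or a joint stands for the part that bears it (a point fixed in the world has none). Each returns a list of dicts, best first, with "p" (0 to 1); they miss things now and then, are a little off and sometimes report something else, mostly with a low value. They report only what shows in the picture. A call takes as long as a camera call.
- boxes_of(camera, query): "at" ([column, row] in pixels, amid what is visible of it).
The state is a dict: "t": time; "joint_pos": joint angles; "joint_velocities": joint speeds; "joint_efforts": joint torques, N m; "tcp_pos": TCP position; "tool_rot": TCP orientation; "wrist_force": force on the tool from outside, world axes, zero at the start; "ft_torque": the same for the moment, N m; "opening": opening from 0.0 (shut) to 1.0 (fully open); "grasp_force": force on a finger pad.
Only numpy, scipy, OpenCV 4.12 (cv2) and the standard library are available. Lean on these libraries where they do the work, as an engineer would, in place of code of your own. Each camera call takes 0.05 s, during which the arm holds its last target. There are 200 camera calls.

## Working session

There is one attempt and no reset: what is moved stays moved. The work goes in short steps, Python scripts to look and compute and a shell command to move; the robot and the scene stay as the last step left them, time stands still between calls to the robot, and variables do not carry over. Pictures are saved under pics/ and viewed, at most 10 in all, crops included, and the job is handed in when it is done.

```bash
mkdir -p pics
cat > h.py <<'E'
import numpy as np, cv2
from station import bot, eyes, boxes_of
def ray(s,uv):
    P=np.array(s["pose"]);d=P[:3,:3]@np.array([(uv[0]-s["cx"])/s["fx"],(uv[1]-s["cy"])/s["fy"],1]);return P[:3,3],d
def atz(s,uv,z):
    o,d=ray(s,uv);return o+d*(z-o[2])/d[2]
def proj(s,p):
    P=np.array(s["pose"]);q=P[:3,:3].T@(np.array(p)-P[:3,3]);return np.array([s["fx"]*q[0]/q[2]+s["cx"],s["fy"]*q[1]/q[2]+s["cy"]])
E
python3 - <<'E'
from h import *
S={}
for c in("scene","top"):
    s=S[c]=eyes.snapshot(c);print(c,np.round(np.array(s["pose"]),2).tolist(),s["fx"])
    for q,z in(("timer",62),("wheel_top",86),("start_top",75),("flask",55),("beaker_0",40),("wheel",80),("start",75)):
        for b in boxes_of(c,q)[:2]: print(q,np.round(b["at"]),round(b["p"],2),atz(s,b["at"],z).round())
cv2.imwrite("pics/a.png",np.hstack([cv2.resize(S["scene"]["img"],(800,600))]))
cv2.imwrite("pics/b.png",np.hstack([cv2.resize(S["top"]["img"],(800,600))]))
st=bot.sense();print(st["tool_rot"],st["t"])
E
```

```text
scene [[-0.7, -0.37, 0.61, -187.53], [-0.71, 0.34, -0.62, 715.2], [0.02, -0.87, -0.5, 623.81], [0.0, 0.0, 0.0, 1.0]] 437.40677313684705
wheel_top [179. 235.] 0.75 [428. 287.  86.]
flask [276. 179.] 0.56 [491. -87.  55.]
flask [176. 228.] 0.44 [490. 251.  55.]
wheel [174. 225.] 0.68 [473. 267.  80.]
start [199. 205.] 0.4 [505. 171.  75.]
top [[0.01, -0.99, 0.11, 368.33], [-1.0, -0.01, 0.0, 45.34], [-0.0, -0.11, -0.99, 1010.08], [0.0, 0.0, 0.0, 1.0]] 363.63312809240097
timer [170. 189.] 0.66 [480. 269.  62.]
timer [187. 188.] 0.61 [482. 225.  62.]
wheel_top [188. 189.] 0.89 [477. 217.  86.]
start_top [207. 182.] 0.57 [497. 172.  75.]
flask [314. 175.] 0.84 [ 521. -110.   55.]
beaker_0 [328. 219.] 0.68 [ 405. -150.   40.]
wheel [170. 192.] 0.62 [471. 265.  80.]
start [206. 181.] 0.6 [499. 175.  75.]
[ 7.53740447e-06  9.81448321e-01  1.91726873e-01 -1.22655249e-05] 0.8
```

View pics/a.png

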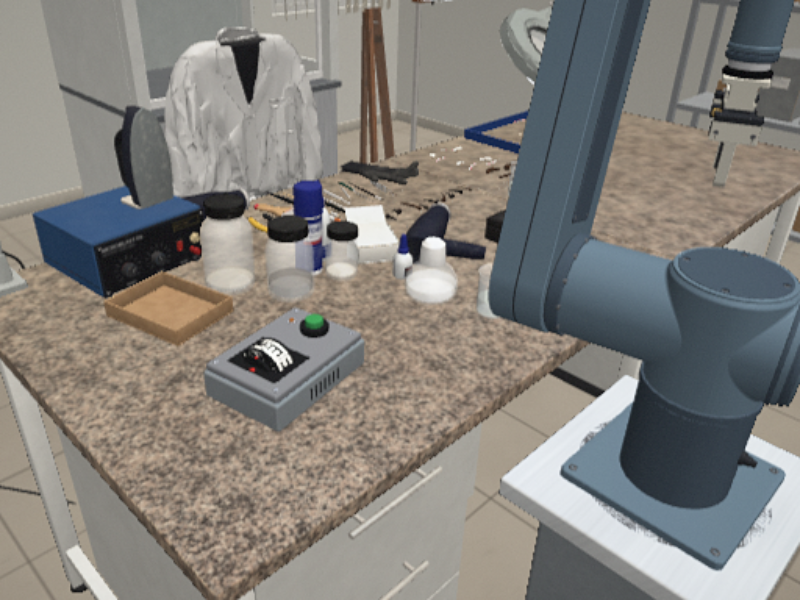

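View pics/b.png

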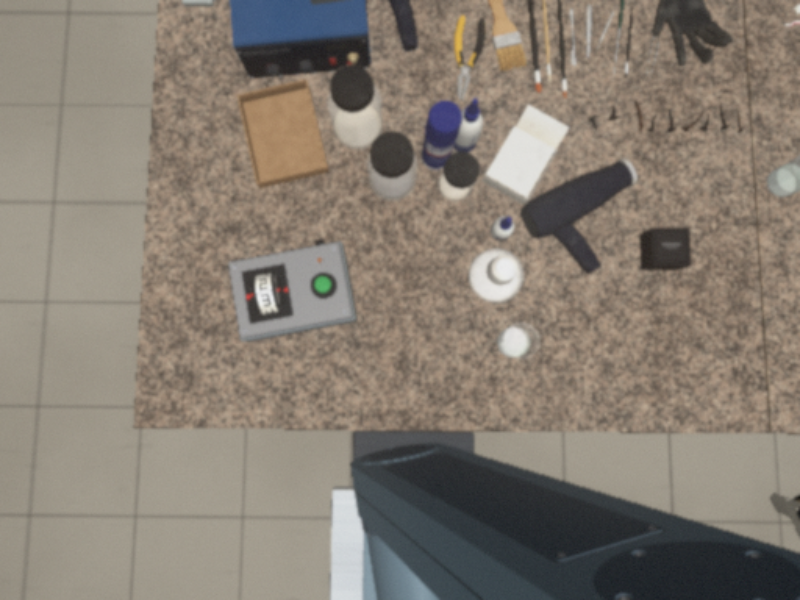

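The scene view shows the timer at about (285,365), with the wheel at (268,355) and the green button at (315,325). In the top view the timer is at (293,290), the wheel at (267,293), the button at (323,285), the flask at (496,275) and the beaker at (515,342). Next I'll fit the timer's pose and read the wheel.

```bash
cat > fit.py <<'E'
from h import *
from scipy.optimize import least_squares
def blobs(img,kind):
    b,g,r=[img[...,i].astype(int) for i in range(3)]
    m=(g-np.maximum(r,b)>35) if kind=="g" else (r-np.maximum(g,b)>70)
    n,l,st,c=cv2.connectedComponentsWithStats(m.astype(np.uint8))
    return [(st[i,4],c[i]) for i in range(1,n) if st[i,4]>=2]
E
python3 - <<'E'
from fit import *
out=[]
for c,(x0,y0,x1,y1) in(("scene",(120,190,245,275)),("top",(140,148,235,222))):
    s=eyes.snapshot(c)
    for k in"gr":
        for a,p in blobs(s["img"][y0:y1,x0:x1],k):
            p=p+[x0,y0]; print(c,k,a,p.round(1),atz(s,p,76).round(1))
    # timer top outline for top cam
    if c=="top":
        for P in((231,263),(340,243),(355,318),(243,338)): print(atz(s,(P[0]*.64,P[1]*.64),62).round())
    im=s["img"][y0:y1,x0:x1]; out.append(cv2.resize(im,(800,int(800*im.shape[0]/im.shape[1])),interpolation=cv2.INTER_CUBIC)[:600])
cv2.imwrite("pics/c.png",out[0]);cv2.imwrite("pics/d.png",out[1])
E
```

```text
scene g 90 [200.8 205. ] [500.2 169.   76. ]
scene r 4 [163.5 228.5] [481.2 288.6  76. ]
scene r 8 [161.1 236.1] [461.8 308.5  76. ]
top g 94 [206.  181.7] [497.7 173.6  76. ]
top r 6 [182.5 185. ] [488.5 234.3  76. ]
top r 13 [159.2 189.2] [476.9 294.2  76. ]
[534. 330.  62.]
[570. 147.  62.]
[443. 119.  62.]
[407. 305.  62.]
```

View pics/c.png

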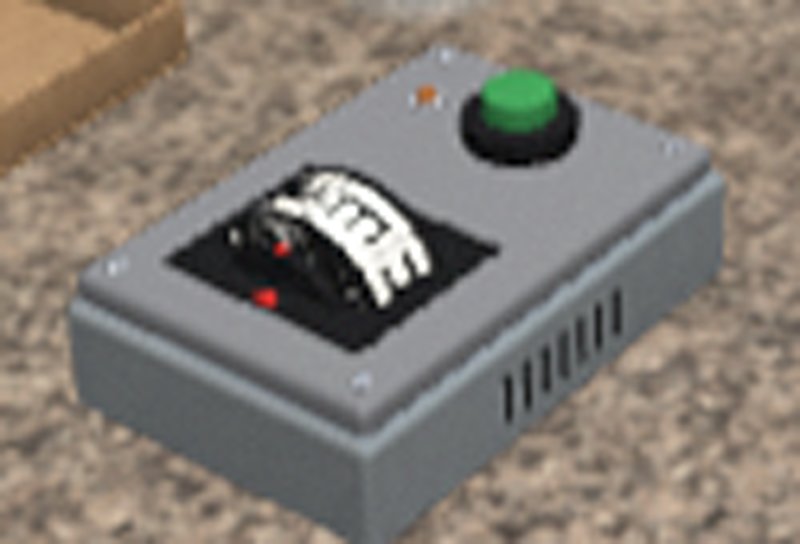

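View pics/d.png

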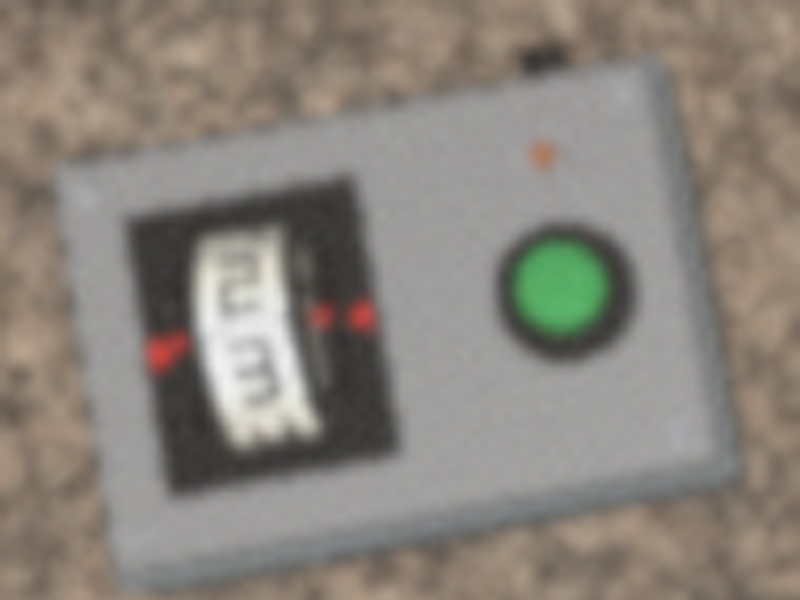

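```bash
cat > unwrap.py <<'E'
from h import *
def unwrap(s,wt,yaw,half=20,a0=-75,a1=75,R=36):
    # rows: angle from far(+x) (top) to robot side (bottom); cols: left(+y) -> right
    A=np.radians(np.linspace(a1,a0,300));Y=np.linspace(half,-half,80)
    AA,YY=np.meshgrid(A,Y,indexing="ij")
    x=R*np.sin(AA);z=86-R+R*np.cos(AA)
    W=np.stack([wt[0]+x*np.cos(yaw)-YY*np.sin(yaw),wt[1]+x*np.sin(yaw)+YY*np.cos(yaw),z],-1)
    P=np.array(s["pose"]);q=(W-P[:3,3])@P[:3,:3]
    return cv2.remap(s["img"],(s["fx"]*q[...,0]/q[...,2]+s["cx"]).astype(np.float32),(s["fy"]*q[...,1]/q[...,2]+s["cy"]).astype(np.float32),cv2.INTER_CUBIC)
E
python3 - <<'E'
from fit import *
from unwrap import *
S={c:eyes.snapshot(c) for c in("scene","top")}
s=S["top"];im=s["img"];hsv=cv2.cvtColor(im,cv2.COLOR_BGR2HSV)
m=np.zeros(im.shape[:2],np.uint8);sub=hsv[148:225,135:240]
g=((sub[...,1]<22)&(sub[...,2]>110)&(sub[...,2]<200)).astype(np.uint8)
g=cv2.morphologyEx(g,cv2.MORPH_OPEN,np.ones((2,2),np.uint8))
n,l,st,c=cv2.connectedComponentsWithStats(g);i=1+np.argmax(st[1:,4])
pts=np.argwhere(l==i)[:,::-1]+[135,148]
W=np.array([atz(s,p,62)[:2] for p in pts]).astype(np.float32)
r=cv2.minAreaRect(W);print("top face",r)
# button triangulation
b={k:max(blobs(S[k]["img"][148:275,120:245],"g"),key=lambda t:t[0])[1]+[120,148] for k in S}
def f(p): return np.r_[proj(S["top"],p)-b["top"],proj(S["scene"],p)-b["scene"]]
k=least_squares(f,[498,172,76]);print("button",k.x,k.fun)
B=k.x;yaw=0.195;R=np.array([[np.cos(yaw),-np.sin(yaw)],[np.sin(yaw),np.cos(yaw)]])
wt=B[:2]+R@[5,96];print("wt",wt,"ctr",B[:2]+R@[5,58])
out=[cv2.resize(unwrap(S[c],wt,yaw,30),(300,600)) for c in("scene","top")]
o=np.hstack(out);o[300,::8]=(0,0,255);cv2.imwrite("pics/e.png",o)
E
```

```text
top face ((485.43756103515625, 224.23736572265625), (138.06272888183594, 196.87747192382812), 11.467638969421387)
button [496.73934133 172.57600704  79.2386674 ] [ 0.20946608  0.22144876 -0.27131231 -0.05187934]
wt [483.04299232 267.72541599] ctr [490.40612065 230.44560454]
```

View pics/e.png

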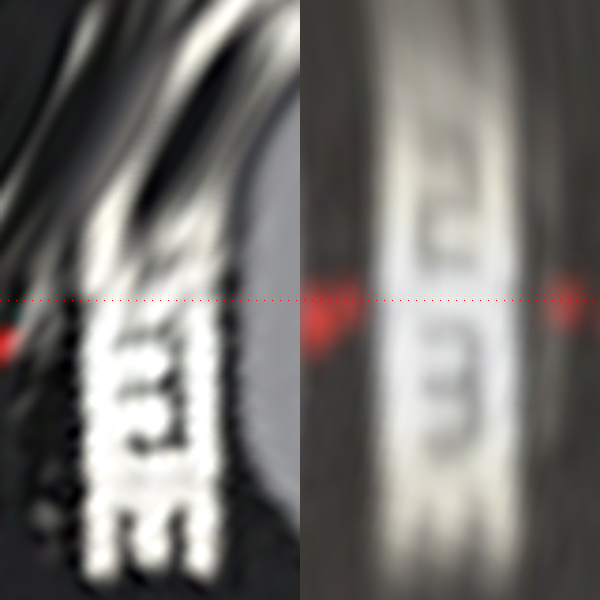

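The unwrapped wheel shows the 2 about 25° beyond the top and the 3 about 24° short of it, so the angle is about 1.98 rad. The wheel still needs about 1.95 rad (70 mm). wheel_top is near (483,268) and the yaw is about 0.196. The pointers sit on the row I predicted, which confirms the fit.

```bash
cat > d.py <<'E'
from h import *
import sys
from scipy.spatial.transform import Rotation as Ro
WT=np.array([483,267.7,86]);BT=np.array([496.7,172.6,79.2]);YAW=0.196
def rel(name="w"):
    s=bot.sense();w,x,y,z=s["tool_rot"];R=Ro.from_quat([x,y,z,w]).as_matrix()
    p=np.array(s["tcp_pos"]);t=WT if name=="w" else BT
    print("t",round(s["t"],2),"tcp",p.round(1),"tool-frame to target",(R.T@(t-p)).round(1),"yaw",round(np.arctan2(R[1,0],R[0,0]),3),"F",np.round(s["wrist_force"],1),"q",np.round(s["joint_pos"],2))
if __name__=="__main__": rel(sys.argv[1])
E
python3 -m handwheel '{"rows": [[0, 0, 0, 0.1, 0], [0, 0, 0, 0.09, 0], [24, -41, 0, 0, 0], [24, -41, 0, 0, 0], [24, -41, 0, 0, 0], [24, -41, 0, 0, 0], [24, -41, 0, 0, 0], [24, -41, 0, 0, 0], [24, -41, 0, 0, 0], [24, -41, 0, 0, 0], [24, -41, 0, 0, 0], [24, -41, 0, 0, 0]]}' 10; python3 d.py w
```

```text
t: 2.2
tcp_pos: [362.9, -58.9, 219.1]
tool_rot: [0.0, 0.995, 0.097, 0.001]
wrist_force: [1.2, -0.4, 0.6]
opening: 0.027
grasp_force: 0.0
t 2.2 tcp [362.9 -58.9 219.1] tool-frame to target [ 181.  -297.3  133. ] yaw 0.195 F [ 1.2 -0.4  0.6] q [-0.47 -0.09  1.92  0.    1.31  0.91]
```

```bash
python3 -m handwheel '{"rows": [[24, -42.5, 8, 0, 0], [24, -42.5, 8, 0, 0], [24, -42.5, 8, 0, 0], [24, -42.5, 8, 0, 0], [24, -42.5, 8, 0, 0], [24, -42.5, 8, 0, 0], [25, -42.3, 8, 0, 0], [0, 0, 40, 0, 0], [0, 0, 20, 0, 0], [0, 0, 0, 0, 0]]}'; python3 d.py w
python3 - <<'E'
from h import *
a=eyes.snapshot("scene")["img"][170:290,110:270];b=eyes.snapshot("top")["img"][130:235,130:270]
cv2.imwrite("pics/f.png",np.hstack([cv2.resize(x,(400,300),interpolation=cv2.INTER_CUBIC) for x in(a,b)]))
E
```

```text
t: 3.2
tcp_pos: [468.0, 263.5, 99.5]
tool_rot: [0.001, 0.995, 0.098, -0.003]
wrist_force: [1.0, 0.7, 0.3]
opening: 0.007
grasp_force: 0.0
t 3.2 tcp [468.  263.5  99.5] tool-frame to target [15.6 -1.2 13.3] yaw 0.197 F [1.  0.7 0.3] q [ 0.31  0.35  1.72 -0.    1.08  1.68]
```

View pics/f.png

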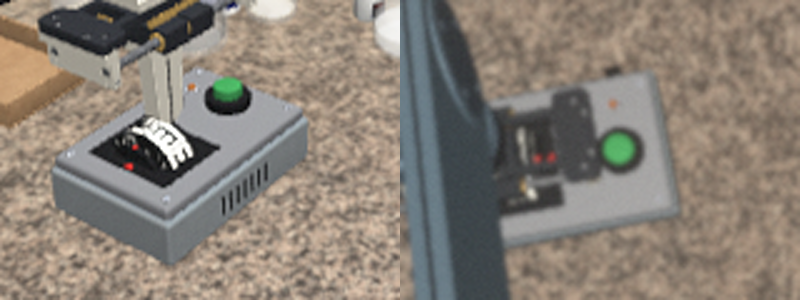

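The finger is just above the wheel, on the robot side as intended. Next I'll touch down carefully.

```bash
python3 -m handwheel '{"rows": [[0, -1, 10, 0, 0], [0, 0, 4, 0, 0], [0, 0, 2, 0, 0], [0, 0, 0, 0, 0]]}'; python3 d.py w
```

```text
t: 3.7
tcp_pos: [470.4, 264.6, 86.8]
tool_rot: [-0.0, 0.995, 0.098, 0.0]
wrist_force: [0.1, 0.2, -0.1]
opening: 0.004
grasp_force: 0.0
t 3.7 tcp [470.4 264.6  86.8] tool-frame to target [12.9 -0.6  0.8] yaw 0.195 F [ 0.1  0.2 -0.1] q [0.31 0.37 1.73 0.   1.04 1.68]
```

```bash
python3 -m handwheel '{"rows": [[0, 0, 2, 0, 0], [0, 0, 2, 0, 0], [0, 0, 0, 0, 0]]}'; python3 d.py w; python3 -m handwheel '{"rows": [[3, 0, 0, 0, 0], [4, 0, 0, 0, 0], [4, 0, 0, 0, 0]]}'; python3 d.py w
```

```text
t: 4.0
tcp_pos: [470.8, 264.8, 83.2]
tool_rot: [-0.0, 0.995, 0.098, 0.001]
wrist_force: [-1.1, -0.4, 5.3]
opening: 0.005
grasp_force: 2.8
t 4.0 tcp [470.8 264.8  83.2] tool-frame to target [12.5 -0.5 -2.8] yaw 0.196 F [-1.1 -0.4  5.3] q [ 0.31  0.37  1.74 -0.    1.03  1.68]
t: 4.3
tcp_pos: [481.8, 267.0, 83.4]
tool_rot: [-0.0, 0.995, 0.098, 0.001]
wrist_force: [-0.7, -1.3, 5.3]
opening: 0.008
grasp_force: 2.8
t 4.3 tcp [481.8 267.   83.4] tool-frame to target [ 1.4 -0.5 -2.6] yaw 0.196 F [-0.7 -1.3  5.3] q [ 0.3   0.39  1.71 -0.    1.04  1.68]
```

```bash
python3 -m handwheel '{"rows": [[4, 0, 0, 0, 0], [4, 0, 0, 0, 0], [4, 0, 0, 0, 0], [2, 0, 0, 0, 0]]}'; python3 d.py w; python3 -m handwheel '{"rows": [[0, 0, -5, 0, 0], [0, 0, -40, 0, 0], [-29, 0, -30, 0, 0], [0, 0, 0, 0, 0]]}'; python3 d.py w
python3 - <<'E'
from h import *; from unwrap import *; from d import WT,YAW
s=eyes.snapshot("scene");u=cv2.resize(unwrap(s,WT,YAW,30),(300,600));u[300,::6]=(0,0,255)
cv2.imwrite("pics/g.png",np.hstack([u,cv2.resize(s["img"][190:275,140:225],(500,600),interpolation=cv2.INTER_CUBIC)]))
E
```

```text
t: 4.7
tcp_pos: [496.0, 269.8, 83.4]
tool_rot: [-0.0, 0.995, 0.098, 0.001]
wrist_force: [0.8, 0.2, 4.2]
opening: 0.004
grasp_force: 2.3
t 4.7 tcp [496.  269.8  83.4] tool-frame to target [-13.1  -0.5  -2.6] yaw 0.196 F [0.8 0.2 4.2] q [ 0.3   0.41  1.68 -0.    1.05  1.68]
t: 5.1
tcp_pos: [466.0, 264.5, 161.5]
tool_rot: [-0.001, 0.995, 0.098, 0.002]
wrist_force: [0.3, -0.7, 0.4]
opening: 0.006
grasp_force: 0.0
t 5.1 tcp [466.  264.5 161.5] tool-frame to target [17.   0.3 75.6] yaw 0.197 F [ 0.3 -0.7  0.4] q [0.31 0.28 1.66 0.   1.2  1.68]
```

View pics/g.png

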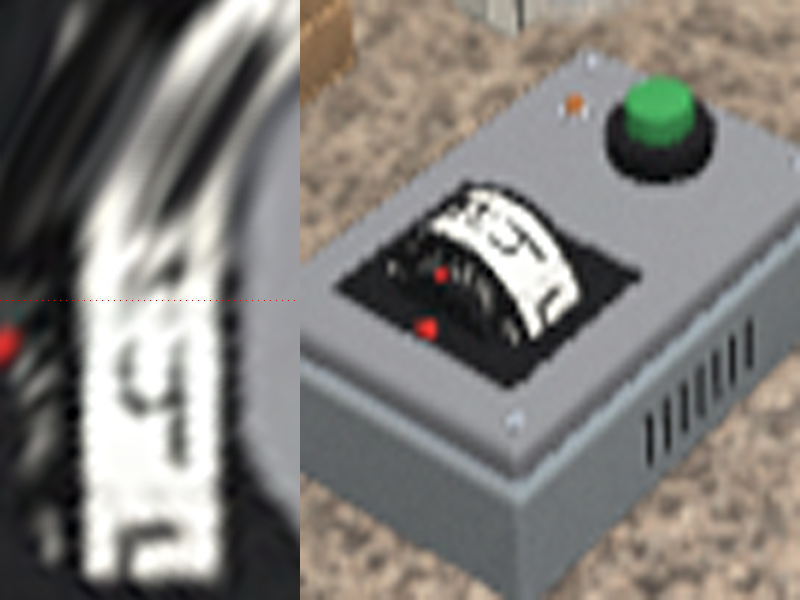

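The picture shows the 4 at about 26° short of the top and the 5 just rising at the bottom. The wheel is near 2.70 rad and the stroke rolled it 0.75 rad without slip. About 44 mm remains, so I'll make a second 28 mm stroke.

```bash
python3 -m handwheel '{"rows": [[3, 0, 40, 0, 0], [0, 0, 30, 0, 0], [0, 0, 4, 0, 0], [0, 0, 2, 0, 0], [0, 0, 2, 0, 0], [0, 0, 0, 0, 0]]}'; python3 d.py w
```

```text
t: 5.75
tcp_pos: [469.9, 264.6, 80.4]
tool_rot: [0.0, 0.995, 0.098, 0.0]
wrist_force: [-1.5, -1.3, 9.0]
opening: 0.003
grasp_force: 4.1
t 5.75 tcp [469.9 264.6  80.4] tool-frame to target [13.4 -0.5 -5.6] yaw 0.196 F [-1.5 -1.3  9. ] q [ 0.31  0.37  1.74 -0.    1.03  1.68]
```

```bash
python3 -m handwheel '{"rows": [[0, 0, -2.8, 0, 0], [4, 0, 0, 0, 0], [4, 0, 0, 0, 0], [4, 0, 0, 0, 0], [4, 0, 0, 0, 0], [4, 0, 0, 0, 0], [4, 0, 0, 0, 0], [3, 0, 0, 0, 0], [0, 0, 0, 0, 0]]}'; python3 d.py w; python3 -m handwheel '{"rows": [[0, 0, -5, 0, 0], [0, 0, -40, 0, 0], [-29, 0, -30, 0, 0], [0, 0, 0, 0, 0], [0, 0, 0, 0, 0]]}'; python3 d.py w
python3 - <<'E'
from h import *; from unwrap import *; from d import WT,YAW
s=eyes.snapshot("scene");u=cv2.resize(unwrap(s,WT,YAW,30),(300,600));u[300,::6]=(0,0,255)
cv2.imwrite("pics/h.png",np.hstack([u,cv2.resize(s["img"][190:275,140:225],(500,600),interpolation=cv2.INTER_CUBIC)]))
E
```

```text
t: 6.65
tcp_pos: [497.4, 270.1, 83.3]
tool_rot: [-0.0, 0.995, 0.098, 0.001]
wrist_force: [0.7, -0.3, 4.3]
opening: 0.002
grasp_force: 2.4
t 6.65 tcp [497.4 270.1  83.3] tool-frame to target [-14.6  -0.5  -2.7] yaw 0.196 F [ 0.7 -0.3  4.3] q [ 0.3   0.41  1.67 -0.    1.05  1.68]
t: 7.15
tcp_pos: [467.0, 264.2, 157.8]
tool_rot: [-0.0, 0.995, 0.098, 0.0]
wrist_force: [0.4, 0.5, -0.3]
opening: 0.006
grasp_force: 0.0
t 7.15 tcp [467.  264.2 157.8] tool-frame to target [16.3 -0.3 71.8] yaw 0.196 F [ 0.4  0.5 -0.3] q [ 0.31  0.28  1.66 -0.    1.2   1.68]
```

View pics/h.png

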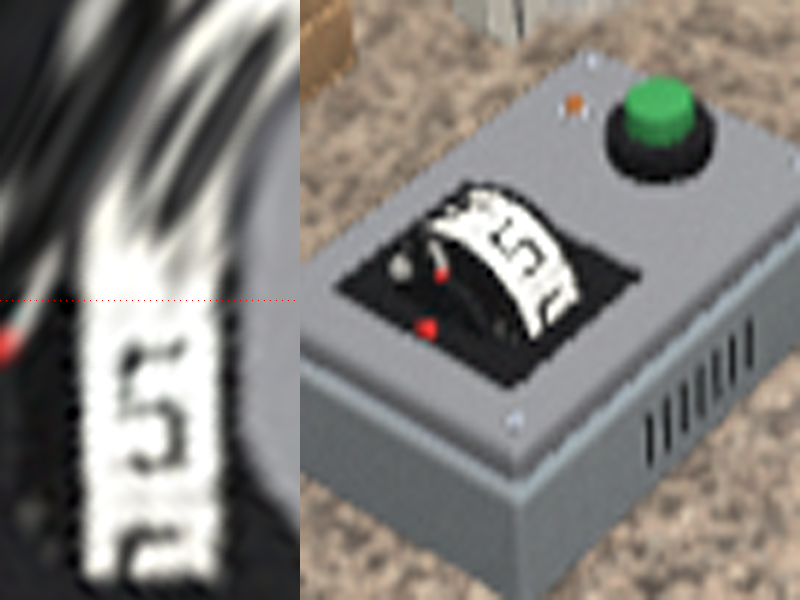

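The 5 now stands about 25° short of the top (0.43–0.46 rad), so I need a last stroke of about 16 mm.

```bash
python3 -m handwheel '{"rows": [[8, 0, 40, 0, 0], [0, 0, 28, 0, 0], [0, 0, 4, 0, 0], [0, 0, 2.5, 0, 0], [0, 0, 0, 0, 0]]}'; python3 d.py w; python3 -m handwheel '{"rows": [[4, 0, 0, 0, 0], [4, 0, 0, 0, 0], [4, 0, 0, 0, 0], [4, 0, 0, 0, 0], [0, 0, 0, 0, 0]]}'; python3 d.py w; python3 -m handwheel '{"rows": [[0, 0, -5, 0, 0], [0, 0, -40, 0, 0], [-24, 0, -30, 0, 0], [0, 0, 0, 0, 0], [0, 0, 0, 0, 0]]}'; python3 d.py s
python3 - <<'E'
from h import *; from unwrap import *; from d import WT,YAW
s=eyes.snapshot("scene");u=cv2.resize(unwrap(s,WT,YAW,30),(300,600));u[300,::6]=(0,0,255)
cv2.imwrite("pics/i.png",np.hstack([u,cv2.resize(s["img"][190:275,140:225],(500,600),interpolation=cv2.INTER_CUBIC)]))
E
```

```text
t: 7.7
tcp_pos: [475.6, 265.5, 83.0]
tool_rot: [0.0, 0.995, 0.098, -0.0]
wrist_force: [-0.5, -1.4, 6.8]
opening: 0.003
grasp_force: 2.9
t 7.7 tcp [475.6 265.5  83. ] tool-frame to target [ 7.7 -0.7 -3. ] yaw 0.196 F [-0.5 -1.4  6.8] q [ 0.3   0.38  1.73 -0.    1.04  1.68]
t: 8.2
tcp_pos: [492.4, 268.9, 83.8]
tool_rot: [0.0, 0.995, 0.098, 0.001]
wrist_force: [1.2, -1.4, 5.5]
opening: 0.004
grasp_force: 2.5
t 8.2 tcp [492.4 268.9  83.8] tool-frame to target [-9.4 -0.7 -2.2] yaw 0.196 F [ 1.2 -1.4  5.5] q [ 0.3   0.4   1.69 -0.    1.05  1.68]
t: 8.7
tcp_pos: [467.2, 264.3, 158.4]
tool_rot: [-0.0, 0.995, 0.098, 0.0]
wrist_force: [0.7, 0.7, 0.5]
opening: 0.004
grasp_force: 0.0
t 8.7 tcp [467.2 264.3 158.4] tool-frame to target [11.  95.7 79.2] yaw 0.196 F [0.7 0.7 0.5] q [0.31 0.28 1.66 0.   1.2  1.68]
```

View pics/i.png

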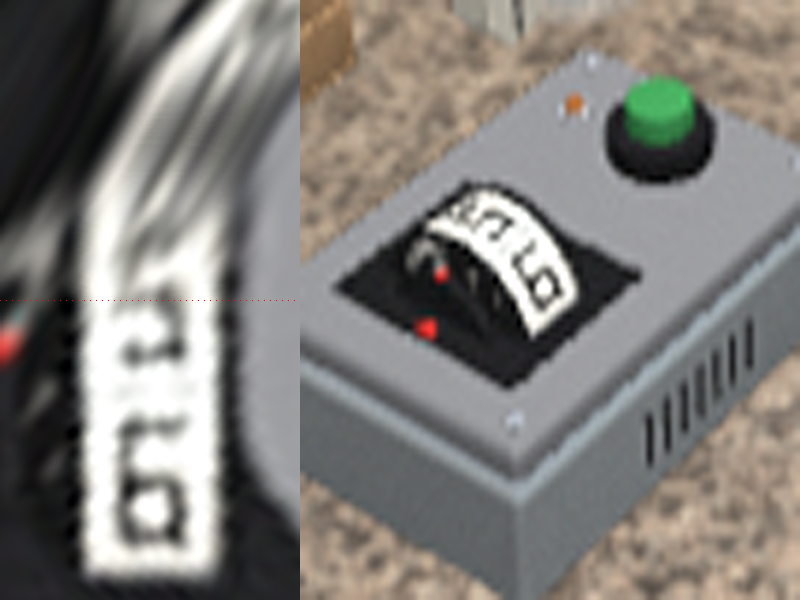

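The 6 sits about 46° below the top, so the 5 is squarely on top. The finger is off the wheel, so now the button.

```bash
python3 -m handwheel '{"rows": [[3, 32, 0, 0, 0], [4, 32, 0, 0, 0], [4, 32, 0, 0, 0], [0, 0, 40, 0, 0], [0, 0, 25, 0, 0], [0, 0, 5, 0, 0], [0, 0, 0, 0, 0], [0, 0, 0, 0, 0]]}'; python3 d.py s;  python3 -m handwheel '{"rows": [[0, 0, 4, 0, 0], [0, 0, 3, 0, 0], [0, 0, 2, 0, 0], [0, 0, 0, 0, 0]]}'; python3 d.py s
```

```text
t: 9.55
tcp_pos: [497.5, 172.5, 88.4]
tool_rot: [-0.0, 0.995, 0.098, 0.0]
wrist_force: [0.5, 0.7, 1.4]
opening: 0.007
grasp_force: 0.0
t 9.55 tcp [497.5 172.5  88.4] tool-frame to target [-0.8 -0.3  9.2] yaw 0.196 F [0.5 0.7 1.4] q [0.12 0.34 1.77 0.   1.03 1.5 ]
t: 9.95
tcp_pos: [498.1, 172.6, 79.7]
tool_rot: [-0.0, 0.995, 0.098, 0.001]
wrist_force: [2.4, 1.8, 3.7]
opening: 0.006
grasp_force: 2.0
t 9.95 tcp [498.1 172.6  79.7] tool-frame to target [-1.3 -0.3  0.5] yaw 0.196 F [2.4 1.8 3.7] q [0.12 0.35 1.78 0.   1.01 1.5 ]
```

```bash
for i in 1; do :; done; python3 -m handwheel '{"rows": [[0, 0, 2, 0, 0], [0, 0, 2, 0, 0], [0, 0, 0, 0, 0]]}'|grep -E 'tcp_pos|wrist'; python3 -m handwheel '{"rows": [[0, 0, 1, 0, 0], [0, 0, 1, 0, 0], [0, 0, 0, 0, 0]]}'|grep -E 'tcp_pos|wrist'
```

```text
tcp_pos: [498.2, 172.6, 78.0]
wrist_force: [-4.2, 1.5, 23.2]
tcp_pos: [498.3, 172.6, 77.7]
wrist_force: [-7.6, 0.1, 36.7]
```

The force climbs steeply at z = 78, so the button is on its stop. Now I'll release it and look.

```bash
python3 -m handwheel '{"rows": [[0, 0, -5, 0, 0], [0, 0, -15, 0, 0], [0, 0, -40, 0, 0], [0, 0, -40, 0, 0], [-40, 0, 0, 0, 0], [-40, 0, 0, 0, 0], [-40, 0, 0, 0, 0], [0, 0, 0, 0, 0], [0, 0, 0, 0, 0]]}'
python3 - <<'E'
from h import *; from unwrap import *; from d import WT,YAW
s=eyes.snapshot("scene");u=cv2.resize(unwrap(s,WT,YAW,30),(300,600));u[300,::6]=(0,0,255)
t=eyes.snapshot("top")
cv2.imwrite("pics/j.png",np.hstack([u,np.vstack([cv2.resize(s["img"][190:275,140:225],(500,300),interpolation=cv2.INTER_CUBIC),cv2.resize(t["img"][140:260,140:360],(500,300),interpolation=cv2.INTER_CUBIC)])]))
E
```

```text
t: 11.45
tcp_pos: [378.4, 148.7, 172.9]
tool_rot: [0.0, 0.995, 0.098, -0.0]
wrist_force: [1.0, -0.5, 1.3]
opening: 0.003
grasp_force: 0.0
```

View pics/j.png

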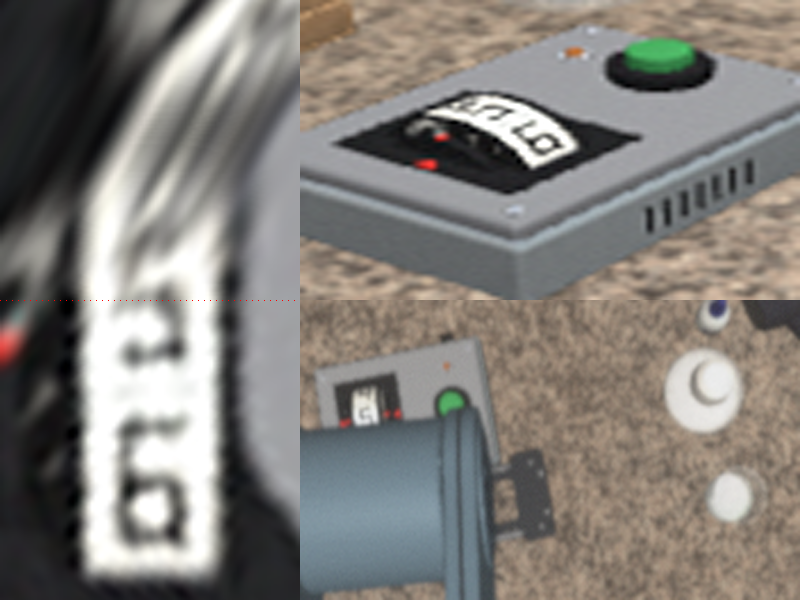

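The last view shows the 5 between the pointers, the button up again, and the glassware where it was. The arm hides part of the top view, so I'll clear it and check the wheel angle numerically.

```bash
python3 -m handwheel '{"rows": [[0, 45, 0, 0, 0], [0, 45, 0, 0, 0], [0, 45, 0, 0, 0], [0, 45, 0, 0, 0], [0, 45, 0, 0, 0], [0, 45, 0, 0, 0], [0, 45, 0, 0, 0], [0, 45, 0, 0, 0], [0, 0, 0, 0, 0], [0, 0, 0, 0, 0]]}'|grep tcp
python3 - <<'E'
from h import *; from unwrap import *; from d import WT,YAW
for c in("top","scene"):
    u=unwrap(eyes.snapshot(c),WT,YAW,30,R=36).astype(float).mean(2)  # 0.5deg/row, 0.75mm/col
    band=u[:,31:49]  # +-7mm
    dk=(np.median(u[:,[28,29,51,52]],axis=1)-band.min(1))
    print(c,[(int(75-.5*i),int(dk[i:i+8].mean())) for i in range(0,300,8)])
    if c=="top":  # dark ink centroid columns as text map
        for i in range(60,240,5): print(int(75-.5*i),"".join(" .:*#"[min(4,int(max(0,v)/18))] for v in np.median(u[i:i+5,26:54].max(1))-u[i:i+5,26:54].mean(0)))
    b=boxes_of(c,"flask")[:1]+boxes_of(c,"beaker_0")[:1];print([np.round(x["at"]) for x in b])
E
```

```text
tcp_pos: [449.6, -205.5, 172.0]
top [(75, 1), (71, 5), (67, 12), (63, 19), (59, 26), (55, 32), (51, 36), (47, 41), (43, 46), (39, 43), (35, 32), (31, 13), (27, 1), (23, 12), (19, 35), (15, 51), (11, 54), (7, 60), (3, 56), (-1, 45), (-5, 46), (-9, 52), (-13, 37), (-17, 10), (-21, 4), (-25, 25), (-29, 56), (-33, 67), (-37, 77), (-41, 80), (-45, 73), (-49, 68), (-53, 68), (-57, 54), (-61, 40), (-65, 31), (-69, 20), (-73, 11)]
45      ......:.:::::***::.....
42        ........:::***::.....
40              ....::**::.....
37                ..::::::.. ..
35                 ...:::..   .
32                   ......   .
30                     ...    .
27                            .
25                            .
22                             
20         ............        
17     ...::::::::::::..       
15     .::::::::::::::...      
12    ..:****::.........       
10    .::***::..               
7    .:****::..               
5    .::*****:.........       
2     .::****:::::::::..      
0      ..:::::.....::::..     
-2        ......  ...::::..    
-5                ...:::::.    
-7   
[... 269 characters left out ...]
.::::::::......      
-30     ..::*****::::....       
-32    ..:******::::...         
-35    .::*###*::....           
-37    ..:*###*:::....          
-40    ..:*###**:::......       
-42    ..:*####**:::::::...     
[array([316., 174.]), array([332., 219.])]
scene [(75, -32), (71, 50), (67, 78), (63, 79), (59, 75), (55, 54), (51, 38), (47, 19), (43, 0), (39, 9), (35, 37), (31, 76), (27, 71), (23, 61), (19, 115), (15, 138), (11, 112), (7, 93), (3, 149), (-1, 131), (-5, 117), (-9, 176), (-13, 138), (-17, 24), (-21, 17), (-25, 30), (-29, 147), (-33, 147), (-37, 131), (-41, 157), (-45, 225), (-49, 171), (-53, 187), (-57, 190), (-61, 59), (-65, 10), (-69, 12), (-73, 10)]
[array([278., 179.])]
```

The top view shows the 5 spanning +20° to −15°, so it is centred within 3°. The glassware hasn't moved and the arm is clear.

```bash
python3 -c "
from station import bot
print(bot.sign_off())"
```

```text
the job is handed in; nothing more can be done
None
```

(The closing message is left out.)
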